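# Line up bench supplies by height on the rail

## Task

Tidy the bench supplies onto the supply rail in order of height: stand the flux jar, the tape roll, the blower and the alcohol bottle upright, one centred on each of the four round rubber pads, with the shortest next to the low end stop and each one taller than the last, up to the tallest next to the tall end stop. Let go of them all and leave them standing still.

Things in the scene. Friction and masses are not known exactly. Their poses are not given: they have to be found in the camera images.
- flux_jar_centre (a point): Centre of the flux jar: a small squat round jar, cream body with black screw lid, 32 mm tall, standing; body 45 mm across, lid 49 mm across from 20 mm up. The point is on its axis, 16 mm above its underside; its z axis is up along the jar. Loose, on the bench to the right of the rail, about 0.05 kg.
- tape_roll_centre (a point): Centre of the roll of clear tape: an off-white upright cylinder with a hole in the middle, 64 mm across, 60 mm tall, standing on end. The point is on its axis, 30 mm above its underside; z is up. Loose, on the bench to the right of the rail, about 0.11 kg.
- blower_centre (a point): The rubber dust blower: a blue round bulb 54 mm across with a thin nozzle pointing up, 86 mm tall in all, standing on its flat end. The bulb is 59 mm tall and widest about half-way up; the point is on its axis in the bulb, 30 mm above its underside; z is up. Loose, on the bench to the right of the rail, about 0.05 kg.
- bottle_centre (a point): Alcohol bottle: pink, round, white cap and thin spout, 130 mm tall, standing. Body 52 mm across up to 70 mm, shoulder 44 mm at 82 mm and 27 mm at 94 mm, then cap (32 mm, to 115 mm) and spout. Grip about 65 to 85 mm up, so that the spout clears the palm. The point is on its axis, 65 mm above its underside; z up. Loose, right of the rail, about 0.15 kg. Like all four it may be gripped at any turn.
- rail: The supply rail: a fixed low aluminium channel 372 mm long (its y axis), 84 mm wide (x) and 36 mm high, lying on the bench in front of the lamp, with four round black rubber pads, 72 mm across, in a row. Origin on the bench under the middle of the channel; z up. The pads' centres lie at y = -123, -41, +41 and +123 mm (x = 0) and their tops 38 mm above the origin.
- tall_stop: The tall end stop: a fixed upright steel plate across one end of the rail, 70 mm wide, 12 mm thick, standing 60 mm above the channel. Origin at the middle of its underside, on the channel's top (36 mm above the bench), 177 mm from the rail's middle along its y axis, at either the +y or the -y end from start to start. The tallest supply belongs on the pad next to it.
- low_stop: The low end stop: a fixed steel bar of the same plan, 70 x 12 mm, only 18 mm high, across the other end of the rail. Origin at the middle of its underside, likewise 177 mm from the rail's middle. The shortest supply belongs on the pad next to it.
- desk_lamp: The white desk lamp: a fixed obstacle only. Origin under its round foot; axes as the world's. Its head hangs over the bench: a long bar that spans x -95 to +15 mm, y -165 to +160 mm and z 300 to 375 mm, on a post at x 0, y +45 to +155 mm. Keep the gripper and wrist clear of it: it lies straight behind the rail, so swing between the supplies and the rail on the near side.
There are look-alikes about, which are no part of the job. Leave any green look-alike of the part that bears flux_jar_centre alone.

How it is judged:
At the end, for the whole second after the job is handed in: Counting pads from the low end stop, the flux jar, the tape roll, the blower and the alcohol bottle stand on pads 1, 2, 3 and 4: each within about 13 mm of its pad's centre along and across the rail, upright (within 0.1 rad), resting on the pad (height within 5 mm), released and at rest (horizontal distance between flux_jar_centre and low_stop between 0.041 and 0.067 m and x of flux_jar_centre in the frame of rail between -0.013 and 0.013 m and y of flux_jar_centre in the frame of rail between -0.14 and 0.14 m and height (world z) of flux_jar_centre between 0.049 and 0.059 m and angle between each of flux_jar, tape_roll, blower, bottle's own z axis and vertical below 0.1 rad and linear speed of each of flux_jar, tape_roll, blower, bottle below 0.02 m/s and horizontal distance between tape_roll_centre and low_stop between 0.123 and 0.149 m and x of tape_roll_centre in the frame of rail between -0.013 and 0.013 m and y of tape_roll_centre in the frame of rail between -0.14 and 0.14 m and height (world z) of tape_roll_centre between 0.063 and 0.073 m and horizontal distance between blower_centre and low_stop between 0.205 and 0.231 m and x of blower_centre in the frame of rail between -0.013 and 0.013 m and y of blower_centre in the frame of rail between -0.14 and 0.14 m and height (world z) of blower_centre between 0.063 and 0.073 m and horizontal distance between bottle_centre and low_stop between 0.287 and 0.313 m and x of bottle_centre in the frame of rail between -0.013 and 0.013 m and y of bottle_centre in the frame of rail between -0.14 and 0.14 m and height (world z) of bottle_centre between 0.098 and 0.108 m); the robot touches nothing.
It also fails if it takes over 112 s, if anything falls off the work surface, if the arm or the gripper's body presses on something with over 40 N, if the wrist force passes 120 N, or if a joint passes its speed limit or range.

## Robot

A 6-joint arm with a two-finger parallel gripper is mounted at the origin on a cart in front of the work surface, level with it; the furniture and walls round the work are solid. World frame = base frame: x ahead of the robot, y to its left, z up, the work surface at z = 0. Lengths are in m, angles in rad, forces in N, time in s.
With the tool pointing down it reaches from about 0.325 to 0.75 m from the base axis. Payload 7.6 kg.
Tool frame: the origin (TCP) lies on the centre line of the jaws, within the pads' length; the fingertips stand ctrl.tip_extent ahead of it and the grasp point (between the pads) lies 2 mm behind it (ctrl.tip_extent is the distance from the TCP to the fingertips, in m); z points along the fingers, y is the line along which they close (so a half turn about z gives the same grasp; the last joint's range is limited). The gripper opens to 85 mm and grips with 20 to 120 N. Pads are 22 mm wide; open, the fingers measure 114 mm over their backs; the gripper's body (76 mm by 85 mm) begins 54 mm behind the grasp point. The pads swing forward as they close: fully open they stand 13 mm farther back than shut.
Start: joints at [1.185, 0.052, 1.401, -0, 1.689, -0.07], TCP at [0.163, 0.499, 0.248] pointing down, gripper open.
Joint ranges: [-2.9, 2.9], [-0.91, 2.17], [0.12, 2.37], [-1.06, 4.2], [0.26, 2.73], [-2.93, 2.93]. Speed limits (rad/s): [2.57, 2.57, 3.01, 3.14, 3.14, 3.14].

## Interface

Orientations are given as a 3x3 rotation matrix whose columns are the frame's x, y, z axes.
In Python, from plant import ctrl, eoat, get_image gives the robot as it stands. The module is installed in compiled form; this text tells all that it offers. Calls block until the motion is done:
- ctrl.move_to(position, orientation): joint-space move of the TCP to a pose.
- ctrl.move_straight(position, rot=None, vel=0.15, max_force=None): straight line of the TCP; rot=None keeps the orientation; vel is the mean speed in m/s. With max_force (N) it stops when the force on the tool has changed by that much, and returns True; else False.
- ctrl.move_j(angles): joint-space move.
- eoat.gripper_to(opening, newtons=None): finger opening in m; newtons is the grip in N (None keeps the last); returns when the fingers have stopped.
- ctrl.hold(seconds).
- ctrl.ik(position, orientation): joint angles nearest the present ones, or None.
- ctrl.read_state(): the state.
- get_image(name): name is "scene" or "top"; returns a dict with "pixels" (420x560x3 uint8, red, green, blue), "mtx" (3x3 intrinsics, pixels), "R" (3x3) and "t" (3): a world point X has camera coordinates R X + t. Camera axes: x right, y down, z forward; pixel columns grow to the right and rows downward; lengths in m; the calibration is good to about 2 mm. A picture is of the moment at which its call begins. There is no depth.
A pose or a line that the arm cannot do raises ctrl.MotionError and nothing moves.
- ctrl.close_job(): hands the job in; it is judged then, once.
The state is a dict: "t": time; "qpos": joint angles; "qd": joint speeds; "joint_efforts": joint torques, N m; "tool_pos": TCP position; "tool_rot": TCP orientation; "ft_force": force on the tool from outside, world axes, zero at the start; "wrist_torque": the same for the moment, N m; "width": finger opening in m; "grip_force": force on a finger pad.
Only numpy, scipy, OpenCV 4.12 (cv2) and the standard library are available. Lean on these libraries where they do the work, as an engineer would, in place of code of your own. Each camera call takes 0.05 s, during which the arm holds its last target. There are 200 camera calls.

## Working session

There is one attempt and no reset: what is moved stays moved. The work goes in short steps, each a Python script; the robot and the scene stay as the last script left them, time stands still between calls to the robot, and variables do not carry over. Pictures are saved under pics/ and viewed, at most 14 in all, crops included, and the job is handed in when it is done.

```bash
mkdir -p pics; cat > h.py <<'E'
from plant import ctrl, eoat, get_image
import numpy as np, cv2
def ray(im,px,z):
    "world point at height z seen at pixel px"
    d=im["R"].T@np.linalg.inv(im["mtx"])@[px[0],px[1],1]; c=-im["R"].T@im["t"]
    return c+d*(z-c[2])/d[2]
def proj(im,X):
    p=im["mtx"]@(im["R"]@np.array(X,float)+im["t"]); return p[:2]/p[2]
def save(im,name,crop=None,k=1):
    a=im["pixels"]
    if crop: a=a[crop[1]:crop[3],crop[0]:crop[2]]
    cv2.imwrite("pics/"+name,cv2.resize(a[:,:,::-1],None,fx=k,fy=k,interpolation=cv2.INTER_CUBIC))
E
python3 - <<'E'
from h import *
for n in("scene","top"):
    im=get_image(n); save(im,n+"0.png",k=1.4); print(n,-im["R"].T@im["t"],im["R"][2],im["mtx"][0,0])
print(ctrl.tip_extent, ctrl.read_state()["t"])
E
```

```text
scene [ 0.02113763 -0.60839746  1.02916227] [ 0.43515454  0.45773047 -0.77532145] 416.2642037499148
top [ 0.40125795 -0.05937105  1.13846057] [ 0.11809062  0.01381845 -0.99290667] 412.19518464141305
0.017 0.1
```

View pics/top0.png

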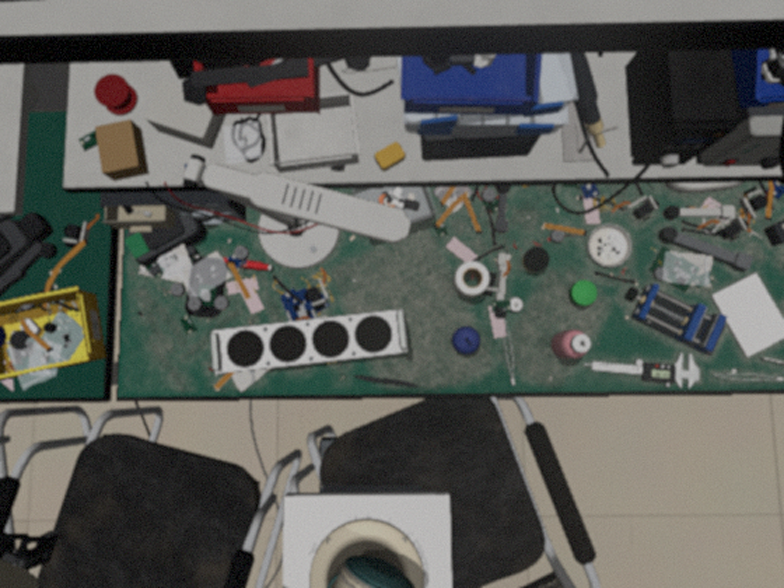

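View pics/scene0.png

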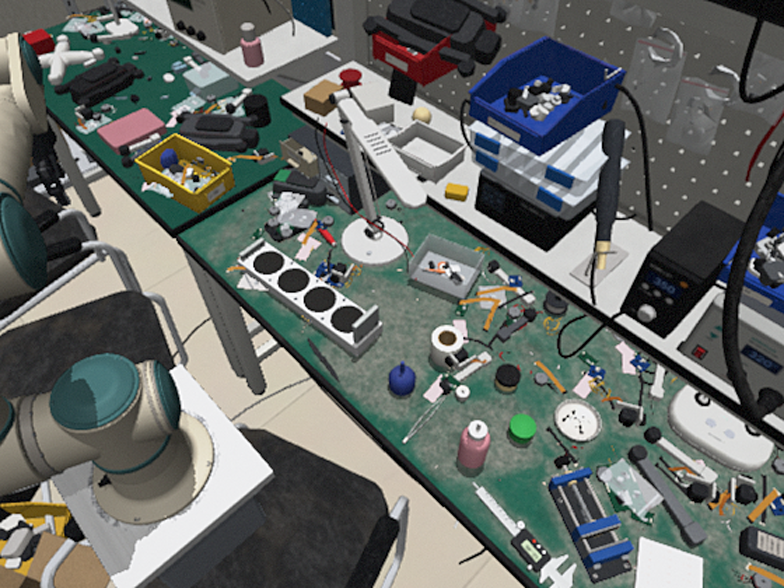

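The top view (shown at 1.4×) gives these candidates:
- **Flux jar:** black-lidded jar at (536,260); the green one at (584,293) is the look-alike.
- **Tape roll:** (472,279); the white dish at (608,245) is not it.
- **Blower:** (466,340); there is also a blue bulb in the yellow bin at the left.
- **Bottle:** (573,345); there is another pink bottle on the back shelf.

The tall stop appears to be at the right (-y) end of the rail. Next I'll take close crops.

```bash
python3 - <<'E'
from h import *
im=get_image("top"); a=save(im,"t1.png",(300,160,440,265),5.7); save(im,"t2.png",(145,210,300,280),5)
s=get_image("scene"); save(s,"s1.png",(265,220,395,340),5)
E
```

```text
(no output)
```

View pics/t1.png

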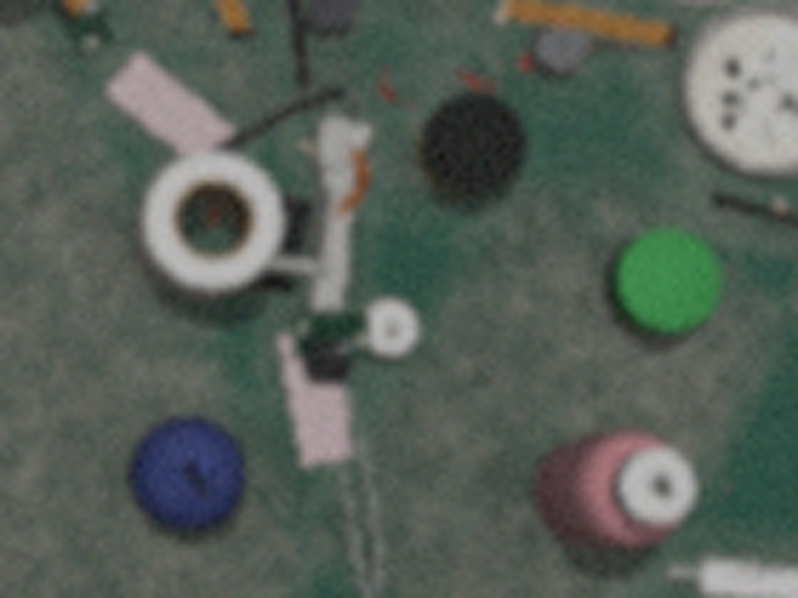

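View pics/t2.png

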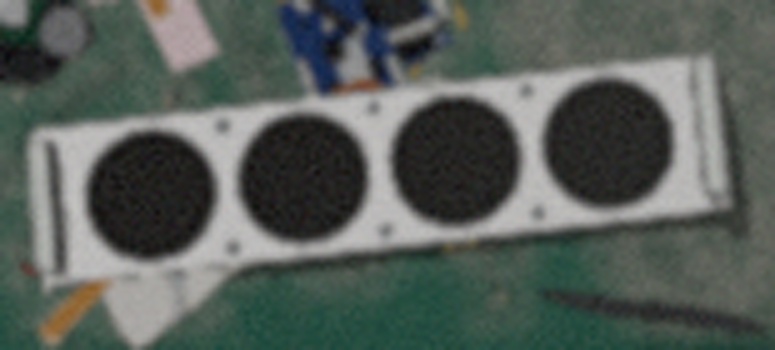

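View pics/s1.png

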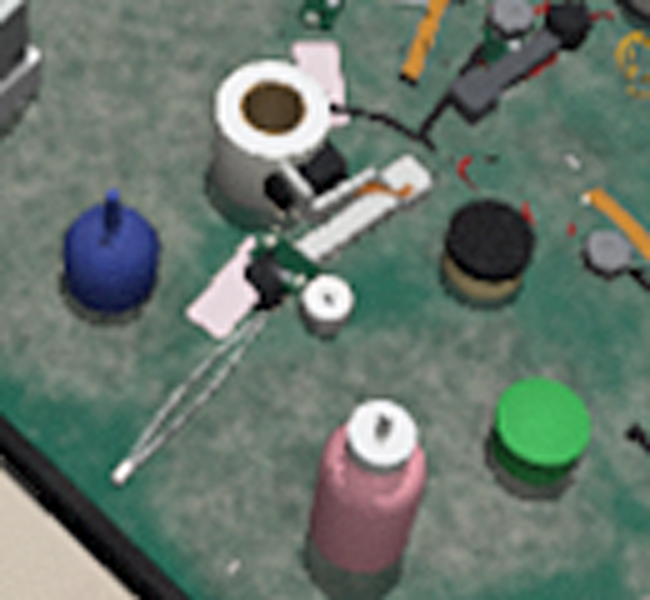

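The crops confirm the choice. In t1 the jar lid is at (473,145), the tape top at (214,220), the blower at (189,474) and the bottle cap at (656,487). In t2 the pads are at (151,194), (304,177), (456,161) and (608,143), with the tall stop at the right (-y).

```bash
python3 - <<'E'
from h import *
t=get_image("top"); s=get_image("scene")
P={"jar":((473,145),(489,240),.032),"tape":((214,220),(273,108),.06),"blower":((189,474),(111,260),.03),"bottle":((656,487),(382,430),.115)}
for n,(a,b,z) in P.items():
    print(n,ray(t,np.array(a)/5.7+[300,160],z).round(4),ray(s,np.array(b)/5+[265,220],z).round(4))
A=[];B=[]
for a,b in zip([(151,194),(304,177),(456,161),(608,143)],[(268,263),(293,281),(320,299),(347,319)]):
    A.append(ray(t,np.array(a)/5+[145,210],.038));B.append(ray(s,np.array(b)/1.4,.038)); print(A[-1].round(4),B[-1].round(4))
A=np.array(A); d=A[3]-A[0]; print(np.linalg.norm(d),np.degrees(np.arctan2(d[0],-d[1])))
# lamp, foot seen in top0 about (298,235), scene0 (376,240)
print(ray(t,np.array((298,232))/1.4,.01),ray(s,np.array((376,240))/1.4,.01))
for p in [(210,165),(400,230)]: print(ray(t,np.array(p)/1.4,.375))
E
```

```text
jar [ 0.5936 -0.3364  0.032 ] [ 0.5956 -0.3406  0.032 ]
tape [ 0.5555 -0.2085  0.06  ] [ 0.5593 -0.2102  0.06  ]
blower [ 0.4395 -0.1972  0.03  ] [ 0.438  -0.2042  0.03  ]
bottle [ 0.4282 -0.3877  0.115 ] [ 0.4302 -0.3931  0.115 ]
[0.4301 0.2249 0.038 ] [0.4304 0.2226 0.038 ]
[0.438  0.1431 0.038 ] [0.4384 0.1406 0.038 ]
[0.4454 0.0618 0.038 ] [0.449  0.0597 0.038 ]
[ 0.4538 -0.0194  0.038 ] [ 0.4557 -0.0212  0.038 ]
0.2454413671073886 5.55440269777142
[0.66097206 0.12990895 0.01      ] [0.67442324 0.12450289 0.01      ]
[0.67299299 0.19042942 0.375     ]
[ 0.57739962 -0.06926974  0.375     ]
```

```bash
cat >> h.py <<'E'
A=.0985
OBJ={"jar":((.5946,-.3385),.028),"tape":((.5574,-.2094),.038),"blower":((.4388,-.2005),.034),"bottle":((.4292,-.3904),.076)}
PAD={"jar":(.4303,.2238),"tape":(.4382,.1419),"blower":(.4472,.0608),"bottle":(.4548,-.0203)}
def rot(s): # tool down, fingers closing across the rail
    y=s*np.array([np.cos(A),np.sin(A),0]); z=np.array([0,0,-1.]); return np.c_[np.cross(y,z),y,z]
VIA=(.39,-.12); ZT=.24
def pick(n,R,F=30,look=None):
    (x,y),h=OBJ[n]
    ctrl.move_straight((x,y,ZT),R,vel=.25)
    if look: look()
    ctrl.move_straight((x,y,h),vel=.15,max_force=12)
    eoat.gripper_to(0.02,F); s=ctrl.read_state(); print(n,"w",s["width"],"f",s["grip_force"],"z",s["tool_pos"][2])
    ctrl.move_straight((x,y,ZT),vel=.2)
def place(n,R):
    x,y=PAD[n]; h=OBJ[n][1]+.038
    ctrl.move_straight((*VIA,ZT),R,vel=.25)
    ctrl.move_straight((x,y,ZT),vel=.25); print("held w",ctrl.read_state()["width"])
    ctrl.move_straight((x,y,h+.01),vel=.15)
    print("contact",ctrl.move_straight((x,y,h-.002),vel=.03,max_force=6),ctrl.read_state()["tool_pos"][2]-h)
    eoat.gripper_to(.085); ctrl.hold(.2)
    ctrl.move_straight((x,y,ZT),vel=.2)
    ctrl.move_straight((*VIA,ZT),vel=.25); print("t",ctrl.read_state()["t"])
E
python3 - <<'E'
from h import *
print(ctrl.read_state()["tool_rot"].round(2))
for s in(1,-1):
  for n in OBJ:
    for p,h in((OBJ[n][0],OBJ[n][1]),(PAD[n],OBJ[n][1]+.038)):
      for z in(ZT,h):
        q=ctrl.ik((*p,z),rot(s)); print(s,n,z,None if q is None else np.round(q,2))
for p in(VIA,(.33,.28)):
  for s in(1,-1): print(p,s,ctrl.ik((*p,ZT),rot(s)))
E
```

```text
[[-0.95  0.31 -0.  ]
 [ 0.31  0.95 -0.  ]
 [ 0.   -0.   -1.  ]]
1 jar 0.24 [-0.57  0.52  0.86 -0.    1.76 -0.67]
1 jar 0.028 [-0.57  0.65  1.1  -0.    1.39 -0.67]
1 jar 0.24 [ 0.4  -0.06  1.53 -0.    1.67  0.3 ]
1 jar 0.066 [ 0.4   0.09  1.74 -0.    1.31  0.3 ]
1 tape 0.24 [-0.42  0.25  1.19 -0.    1.69 -0.52]
1 tape 0.038 [-0.42  0.41  1.42 -0.    1.31 -0.52]
1 tape 0.24 [ 0.23 -0.13  1.59 -0.    1.68  0.13]
1 tape 0.076 [ 0.23  0.01  1.8  -0.    1.33  0.13]
1 blower 0.24 [-0.51 -0.07  1.54 -0.    1.67 -0.6 ]
1 blower 0.034 [-0.51  0.13  1.77 -0.    1.25 -0.6 ]
1 blower 0.24 [ 0.05 -0.16  1.62 -0.    1.68 -0.05]
1 blower 0.07200000000000001 [ 0.05 -0.02  1.83 -0.    1.32 -0.05]
1 bottle 0.24 [-0.8   0.21  1.24 -0.    1.69 -0.9 ]
1 bottle 0.076 [-0.8   0.33  1.44 -0.    1.37 -0.9 ]
1 bottle 0.24 [-0.13 -0.15  1.61 -0.    1.68 -0.22]
1 bottle 0.11399999999999999 [-0.13 -0.06  1.78 -0.    1.42 -0.22]
-1 jar 0.24 [-0.57  0.52  0.86 -0.    1.76  2.47]
-1 jar 0.028 [-0.57  0.65  1.1  -0.    1.39  2.47]
-1 jar 0.24 [ 0.4  -0.06  1.53 -0.    1.67 -2.84]
-1 jar 0.066 [ 0.4   0.09  1.74 -0.  
[... 303 characters left out ...]
0000001 None
-1 bottle 0.24 [-0.8   0.21  1.24 -0.    1.69  2.24]
-1 bottle 0.076 [-0.8   0.33  1.44 -0.    1.37  2.24]
-1 bottle 0.24 [-0.13 -0.15  1.61 -0.    1.68  2.92]
-1 bottle 0.11399999999999999 [-0.13 -0.06  1.78 -0.    1.42  2.92]
(0.39, -0.12) 1 [-3.89054041e-01 -2.85513799e-01  1.72756893e+00 -4.44089210e-16
  1.69953752e+00 -4.87554041e-01]
(0.39, -0.12) -1 [-3.89054041e-01 -2.85513799e-01  1.72756893e+00 -4.44089210e-16
  1.69953752e+00  2.65403861e+00]
(0.33, 0.28) 1 [ 6.18247753e-01 -2.11217241e-01  1.66601998e+00 -4.44089210e-16
  1.68678992e+00  5.19747753e-01]
(0.33, 0.28) -1 [ 6.18247753e-01 -2.11217241e-01  1.66601998e+00 -4.44089210e-16
  1.68678992e+00 -2.62184490e+00]
```

```bash
python3 - <<'E'
from h import *
R=rot(1)
ctrl.move_straight((.33,.28,ZT),R,vel=.25); ctrl.move_straight((*VIA,ZT),vel=.25)
def look():
    s=get_image("scene"); save(s,"p1.png",(230,170,420,310),4)
pick("jar",R,look=look); s=get_image("scene"); save(s,"p2.png",(230,130,430,280),4); print(ctrl.read_state()["t"])
E
```

```text
jar w 0.04717976103699581 f 31.1155503988266 z 0.028741214582212054
8.0417
```

View pics/p2.png

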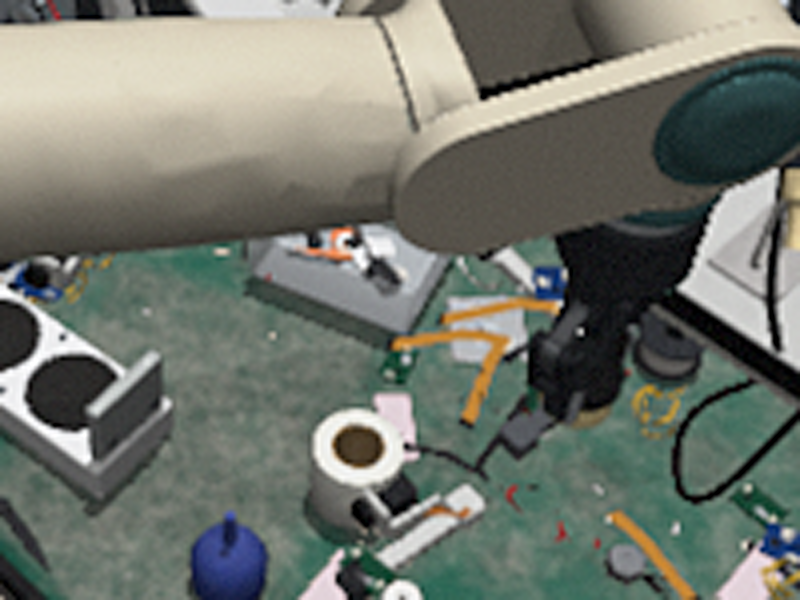

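The jar is in the jaws, with its cream body visible at (590,415) under the fingers. Next I'll place it and look.

```bash
python3 - <<'E'
from h import *
R=rot(1)
place("jar",R); t=get_image("top"); save(t,"p3.png",(145,200,305,290),5); pick("tape",R)
s=get_image("scene"); save(s,"p4.png",(150,130,350,280),4)
E
```

```text
held w 0.04742283058107102
contact True 0.0005495005525828489
t 15.7583
tape w 0.06312114069043026 f 33.80957313100339 z 0.03897809771522202
```

View pics/p3.png

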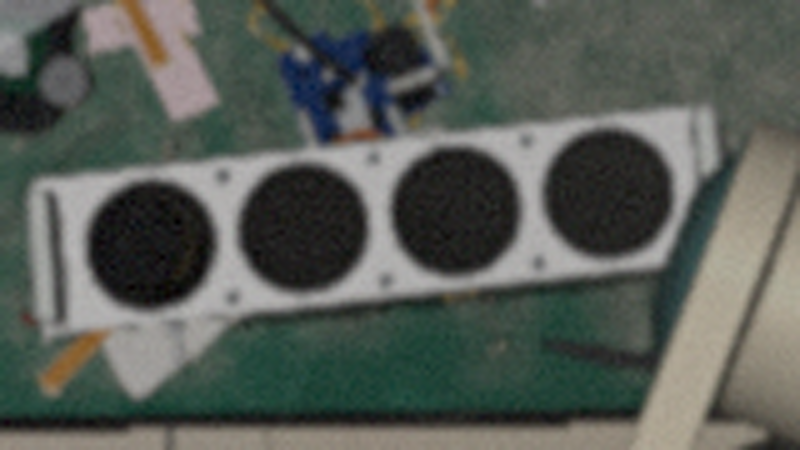

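View pics/p4.png

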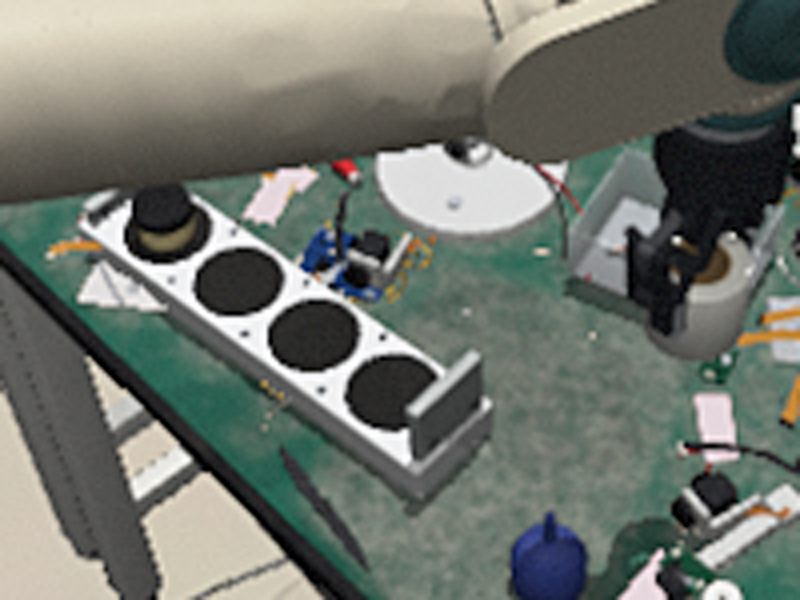

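The jar stands on pad 1, at about (163,230) in the scene crop, and the tape is held upright at (705,290). Next come the tape placement, the blower, and the bottle pick.

```bash
python3 - <<'E'
from h import *
R=rot(1)
place("tape",R); pick("blower",R,20)
if ctrl.read_state()["width"]>.035:
    place("blower",R)
    pick("bottle",R,30)
s=get_image("scene"); save(s,"p5.png",(130,130,400,330),2.9)
E
```

```text
held w 0.06305974754421623
contact True 0.0007777360732229843
t 26.1667
blower w 0.04980758124923556 f 20.8818289642295 z 0.034690057036562943
held w 0.04997134301704735
contact True 0.0003809257847178088
t 35.375
bottle w 0.05016444345083875 f 30.971075263805687 z 0.07694320102337066
```

View pics/p5.png

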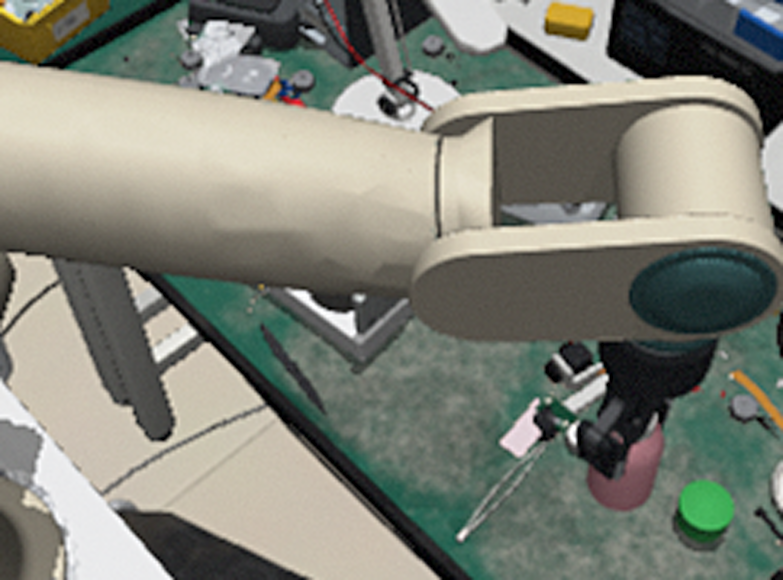

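The bottle is held upright at (630,460). I'll place it, retreat to the right and check the whole rail in both views.

```bash
python3 - <<'E'
from h import *
R=rot(1)
place("bottle",R); ctrl.move_straight((.42,-.38,ZT),vel=.25)
t=get_image("top"); s=get_image("scene")
a=cv2.resize(t["pixels"][195:285,140:300],None,fx=5,fy=5,interpolation=cv2.INTER_CUBIC)[:,:,::-1]
cv2.imwrite("pics/f1.png",a); save(s,"f2.png",(150,130,300,260),4.5)
E
```

```text
held w 0.05000293047873304
contact True 0.0007971640665984936
t 44.5167
```

View pics/f1.png

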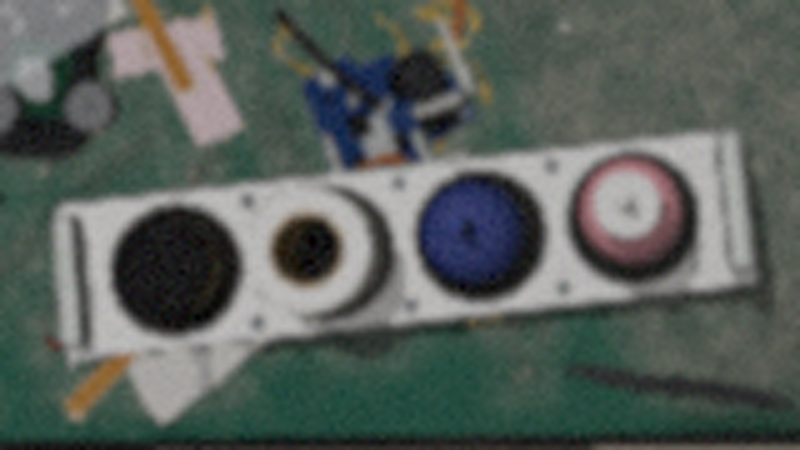

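View pics/f2.png

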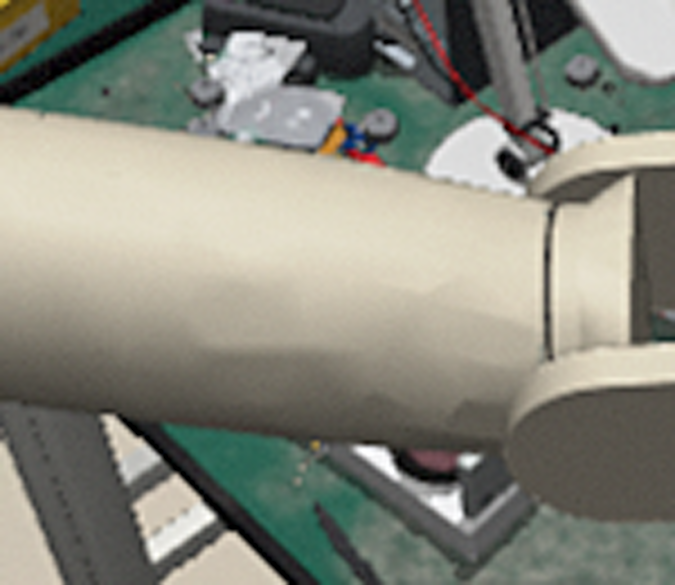

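All four are upright on their pads in the top view: tape hole (306,249) with its outline centre at about (316,252), blower (473,234), bottle cap (630,206). I'll check the offsets numerically.

```bash
python3 - <<'E'
from h import *
t=get_image("top"); s=get_image("scene")
for n,p,z in(("tape",(316,252),.098),("blower",(473,235),.068),("bottle",(630,206),.153)):
    print(n,(ray(t,np.array(p)/5+[140,195],z)[:2]-PAD[n])*1e3)
print("jar",(ray(s,np.array((163,208))/4+[150,130],.07)[:2]-PAD["jar"])*1e3)
a=t["pixels"][230:265,155:195]; b=np.clip(a.astype(float)*3,0,255).astype(np.uint8)
cv2.imwrite("pics/j.png",cv2.resize(b[:,:,::-1],None,fx=16,fy=16,interpolation=cv2.INTER_CUBIC))
E
```

```text
tape [-2.13876652 -3.28243325]
blower [-2.46535406  1.88207681]
bottle [-0.7315855  -1.90020405]
jar [ 0.03729963 -6.66787341]
```

View pics/j.png

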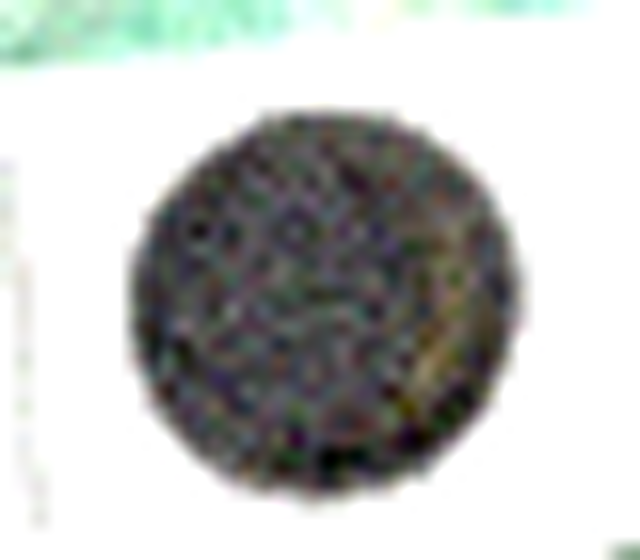

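The jar sits about 7 mm off its pad's centre, towards -y, and the other three within about 4 mm. All are inside the 13 mm limit, so I'm handing in.

```bash
python3 -c "
from h import *
print(ctrl.close_job())"
```

```text
the job is handed in; nothing more can be done
None
```

The flux jar, tape roll, blower and alcohol bottle stand on pads 1 to 4 from the low stop; by my camera estimates the jar is about 7 mm off its pad's centre and the others within 4 mm (limit 13 mm), and the job was handed in at about 47 s of 112 s, with no verdict returned.

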